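Set the vent cap of a culture vessel

ROBOT

A 6-joint arm with a two-finger parallel gripper is mounted at the origin on the work surface; the furniture and walls round the work are solid. World frame = base frame: x ahead of the robot, y to its left, z up, the work surface at z = 0. Lengths are in m, angles in rad, forces in N, time in s.
With the tool pointing down it reaches from about 0.25 to 0.725 m from the base axis. Payload 4 kg.
Tool frame: the origin (TCP) lies between the finger pads, 19 mm behind the fingertips; this is the grasp point; z points along the fingers, y is the line along which they close (so a half turn about z gives the same grasp; the last joint's range is limited). The gripper opens to 85 mm and grips with 20 to 120 N. Pads are 22 mm wide; open, the fingers measure 114 mm over their backs; the gripper's body (76 mm by 85 mm) begins 54 mm behind the grasp point. The pads swing forward as they close: fully open they stand 13 mm farther back than shut.
Start: joints at [1.129, 0.241, 0.005, 1.335, 0, 1.571], TCP at [0.214, 0.452, 0.25] pointing down, gripper open.
Joint ranges: [-2.72, 2.72], [-1.05, 1.87], [-1.09, 1.28], [-1.99, 2.15], [-1.42, 1.44], [-3.14, 3.14]. Speed limits (rad/s): [2.79, 2.79, 3.14, 3.14, 3.14, 3.14].

INTERFACE

Orientations are given as a unit quaternion [x, y, z, w].
In Python, from workcell import bot gives the robot as it stands.
- The arm moves only by the shell command python3 jog.py FILE, which reads ROWS from the file FILE. ROWS is a JSON list of rows, 1 to 10 of them, each an object with the fields rotvec (a list: a rotation vector rx, ry, rz in normalised numbers (1 is 2 pi rad)), d (a list: dx, dy, dz in shares of 600 mm (1.0 is 600 mm)), finger_gap (the finger opening in m); a field left out counts as zero (the opening has to be given); each row is the pose to reach, as a shift and turn from the pose commanded when the command began, along the tool's axes at that moment; what a row does not reach only later rows make up. A row lasts 1/8 s, in which the tool goes at most 0.0625 m and 0.188 rad, less where a joint would pass 70% of its speed; a pose out of reach is approached as far as the arm can. The fingers move at their own pace and stop on an object; the grip force is fixed at half the most. Time passes only in rows, so rows that do not move let the fingers close. It prints the time, the measured TCP pose, the force, the opening and the grip force at its end. A shift or turn number past 1, either way, is cut back to 1. Input that does not fit is refused with a message, and nothing moves.
- bot.get_obs(): the state, without advancing time (a new reading comes with each control period).
- bot.camera(name): name is "scene" or "top" or "wrist"; returns the picture (420x560x3 uint8, red, green, blue); there is no depth.
- bot.calibration(name): a dict with "mtx" (3x3 intrinsics, pixels), "R" (3x3) and "t" (3): a world point X has camera coordinates R X + t. Camera axes: x right, y down, z forward; pixel columns grow to the right and rows downward; lengths in m; the calibration is good to about 2 mm. A picture is of the moment at which its call begins: read the wrist's pose just before it. calibration takes no time and is no camera call; for the wrist camera it gives the pose at the moment of the call.
- bot.job_done(): hands the job in; it is judged then, once.
The state is a dict: "clock": time; "joint_pos": joint angles; "joint_vel": joint speeds; "tau": joint torques, N m; "eef_pos": TCP position; "tool_rot": TCP orientation; "ft_force": force on the tool from outside, world axes, zero at the start; "ft_torque": the same for the moment, N m; "grip_width": finger opening in m; "grasp_force": force on a finger pad.
Only numpy, scipy, OpenCV 4.12 (cv2) and the standard library are available. Lean on these libraries where they do the work, as an engineer would, in place of code of your own. Each camera call takes 0.05 s, during which the arm holds its last target. There are 200 camera calls.

TASK

Get the culture vessel ready to vent: push the red stopper of the side port fully home, then screw the blue cap clockwise down until it bottoms out, and back it off a quarter turn. Finish still holding the blue cap between the fingers at that setting, without letting go, and leave the stopper home and the loose things around the vessel where they stand.

Things in the scene. Friction and masses are not known exactly. Their poses are not given: they have to be found in the camera images.
- vessel: culture vessel fixed to the bench, upright: black foot (136 mm across), glass body, metal head plate (132 mm across, its top 70 mm above the bench). Origin: centre of the foot's underside, on the bench; z up. The blue screw cap sits on its axis; the side port with the red stopper stands 48 mm from the axis along the vessel's +x.
- vent_cap (a joint): turn of the blue screw cap (rad) on its right-hand thread: 0 = bottomed out at a hard stop, growing as it is unscrewed (anticlockwise seen from above); it starts 0.8 to 2.4 rad open and stays where it is left (about 0.1 N m of friction). The most it can be open is 3.6. It rises 0.48 mm per rad. It cannot come off. The white stripe on the cap points at the red stopper when the cap is bottomed out.
- cap_mid (a point): middle of the blue ribbed screw cap, on its axis, halfway up: the cap is a 42 mm round, 32 mm tall; when bottomed its underside is 86 mm and its top 118 mm above the bench. x points along the white stripe, z up. Any yaw grips alike. Gripping the upper 25 mm keeps the fingertips clear of the seated stopper.
- stopper (a joint): height (m) of the red stopper above its home position: 0 = fully home at a hard stop; it starts 6 to 10 mm up, slides straight down under about 4 N, stays where it is left, and cannot come off
- stopper_top (a point): centre of the flat top of the red stopper (24 mm across, 10 mm thick); fully home the top is 88 mm above the bench. While raised it may be in the way of fingers that grip the cap.
- beaker: empty clear plastic beaker, 62 mm across, 78 mm tall, loose bystander; origin: centre of its underside
- bottle_water: white reagent bottle with a red cap, 68 mm across, 120 mm tall, loose bystander; origin: centre of its underside
- bottle_small: small brown bottle with a white cap, 42 mm across, 68 mm tall, loose bystander; origin: centre of its underside
- timer: white bench timer, 62 x 62 x 22 mm, loose bystander; origin: centre of its underside

How it is judged:
On the way, in this order (a step that is already met when the one before it is completed fails the run):
1. the red stopper is fully home (value of joint stopper below 0.0015 m), for 0.2 s.
2. the blue cap is bottomed out (value of joint vent_cap below 0.08 rad and value of joint stopper below 0.0015 m), for 0.2 s.
3. the blue cap is backed off about a quarter turn (value of joint vent_cap between 1.27 and 1.87 rad), for 0.2 s.
At the end, for the whole second after the job is handed in: The cap stands a quarter turn (90 degrees, within 17 degrees) open from its bottom stop and is still, the fingers grip it with more than 3 N with the TCP within 26 mm of its middle (the cap lies between the fingers), and the red stopper is home within 1.5 mm (all of step 3 and velocity of joint vent_cap between -0.1 and 0.1 rad/s and value of joint stopper below 0.0015 m and contact force between the fingers and vent_cap above 3 N and distance between the grasp point and cap_mid below 0.026 m); the arm keeps its last pose, push and grip.
It fails at once if a loose bystander is shoved more than 20 mm or knocked over (distance of any of beaker, bottle_water, bottle_small, timer from where it was at the start of the episode above 0.02 m or angle between any of beaker, bottle_water, bottle_small, timer's own z axis and vertical above 0.4 rad).
It also fails if it takes over 61 s, if anything falls off the work surface, if the arm or the gripper's body presses on something with over 40 N, if the wrist force passes 120 N, or if a joint passes its speed limit or range.

## Working session

There is one attempt and no reset: what is moved stays moved. The work goes in short steps, Python scripts to look and compute and a shell command to move; the robot and the scene stay as the last step left them, time stands still between calls to the robot, and variables do not carry over. Pictures are saved under pics/ and viewed, at most 10 in all, crops included, and the job is handed in when it is done.

```bash
ls; mkdir -p pics; python3 - <<'E'
from workcell import bot
import cv2, numpy as np
o=bot.get_obs(); print({k:np.round(v,3).tolist() for k,v in o.items()})
for n in("scene","top","wrist"):
    c=bot.calibration(n); print(n,np.round(c["mtx"],1).tolist(),np.round(c["R"],3).tolist(),np.round(c["t"],3).tolist())
    im=bot.camera(n); np.save(f"pics/{n}0.npy",im); cv2.imwrite(f"pics/{n}0.png",im[:,:,::-1])
E
```

```text
jog.py
pics
workcell.py
{'clock': 0.0, 'joint_pos': [1.129, 0.241, 0.004, 1.335, -0.0, 1.571], 'joint_vel': [0.0, -0.0, -0.001, 0.0, -0.001, -0.0], 'tau': [0.0, -37.231, 25.241, 0.017, -0.0, -0.0], 'eef_pos': [0.214, 0.451, 0.249], 'tool_rot': [0.219, 0.976, -0.001, -0.0], 'ft_force': [0.267, -0.032, 0.638], 'ft_torque': [0.06, -0.036, -0.012], 'grasp_force': 0.0, 'grip_width': 0.085}
scene [[464.9, 0.0, 277.5], [0.0, 464.9, 205.0], [0.0, 0.0, 1.0]] [[0.547, -0.837, 0.0], [-0.617, -0.403, -0.676], [0.566, 0.369, -0.737]] [-0.318, 0.349, 0.696]
top [[384.0, 0.0, 273.9], [0.0, 384.0, 214.0], [0.0, 0.0, 1.0]] [[0.025, -1.0, 0.014], [-0.992, -0.027, -0.124], [0.125, -0.011, -0.992]] [-0.076, 0.486, 0.897]
wrist [[293.0, 0.0, 282.6], [0.0, 293.0, 207.9], [0.0, 0.0, 1.0]] [[0.427, 0.904, -0.003], [0.863, -0.406, 0.301], [0.271, -0.131, -0.954]] [-0.499, -0.039, 0.38]
```

View pics/top0.png

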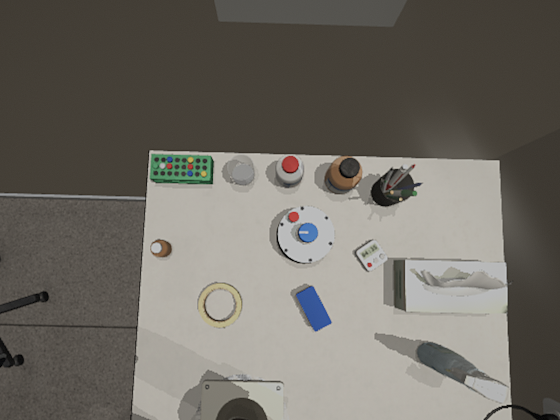

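View pics/scene0.png

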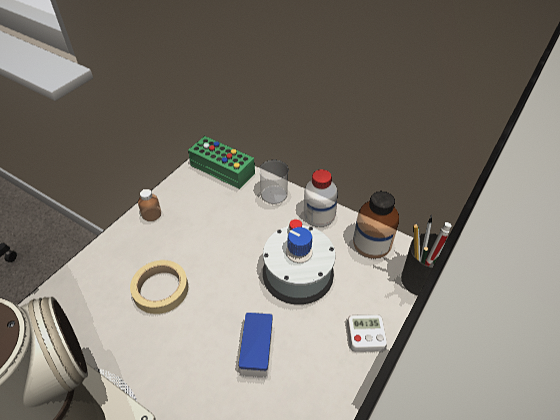

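The top view shows the blue cap at about (308,233), the red stopper at (294,217), the stripe pointing left, and the beaker (242,170), red-capped bottle (290,168), timer (371,256) and small bottle (160,248). The scene view shows the same layout, with the cap at (300,240) and the stopper at (295,226) partly hidden behind it.

```bash
cat > h.py <<'E'
import numpy as np, cv2
from workcell import bot
def ray(c,uv):
    d=np.linalg.inv(c["mtx"])@[uv[0],uv[1],1.]; R=np.array(c["R"]); return -R.T@c["t"], R.T@d/np.linalg.norm(d)
def plane(c,uv,z):
    o,d=ray(c,uv); return o+d*(z-o[2])/d[2]
def tri(rs):
    A=sum(np.eye(3)-np.outer(d,d) for o,d in rs); b=sum((np.eye(3)-np.outer(d,d))@o for o,d in rs); return np.linalg.solve(A,b)
def proj(c,X):
    p=c["mtx"]@(np.array(c["R"])@X+c["t"]); return p[:2]/p[2]
def mask(im,col):
    h=cv2.cvtColor(im,cv2.COLOR_RGB2HSV); H,S,V=cv2.split(h)
    m={"red":((H<8)|(H>172))&(S>140)&(V>70),"blue":(H>100)&(H<125)&(S>130)&(V>60)}[col].astype(np.uint8)
    return m
def blobs(im,col,amin=15):
    n,l,s,c=cv2.connectedComponentsWithStats(mask(im,col)); return [(c[i].round(1).tolist(),s[i].tolist()) for i in range(1,n) if s[i][4]>=amin]
E
python3 - <<'E'
from h import *
for n in("top","scene"):
    im=np.load(f"pics/{n}0.npy")
    for col in("red","blue"): print(n,col,blobs(im,col))
    x,y=((270,195) if n=="top" else (255,205))
    cv2.imwrite(f"pics/crop_{n}.png",cv2.resize(im[y:y+75,x:x+75],None,fx=8,fy=8,interpolation=cv2.INTER_CUBIC)[:,:,::-1])
a=cv2.imread("pics/crop_top.png");b=cv2.imread("pics/crop_scene.png")
cv2.imwrite("pics/crops.png",cv2.resize(np.hstack([a,b]),(800,400)))
E
```

```text
top red [([289.9, 164.1], [282, 156, 17, 17, 214]), ([168.9, 165.9], [167, 164, 5, 5, 22]), ([189.9, 166.2], [188, 164, 5, 5, 21]), ([293.4, 216.3], [289, 212, 10, 10, 74])]
top blue [([169.3, 159.0], [167, 157, 6, 5, 24]), ([189.4, 173.0], [187, 171, 6, 5, 25]), ([307.9, 232.3], [299, 223, 18, 19, 248]), ([313.4, 308.2], [296, 287, 35, 44, 782])]
scene red [([211.6, 147.2], [209, 145, 6, 5, 23]), ([228.8, 155.3], [226, 153, 6, 5, 21]), ([321.6, 178.0], [312, 169, 19, 20, 283]), ([295.3, 223.5], [290, 220, 12, 9, 82]), ([438.5, 246.5], [431, 236, 16, 24, 117]), ([357.3, 337.6], [354, 335, 7, 6, 31])]
scene blue [([216.0, 143.5], [214, 142, 5, 4, 20]), ([224.3, 159.0], [222, 157, 6, 5, 23]), ([325.3, 207.9], [314, 203, 22, 8, 31]), ([300.8, 239.4], [288, 227, 24, 29, 407]), ([379.2, 238.4], [368, 235, 25, 6, 53]), ([255.6, 341.0], [239, 313, 33, 57, 1522])]
```

View pics/crops.png

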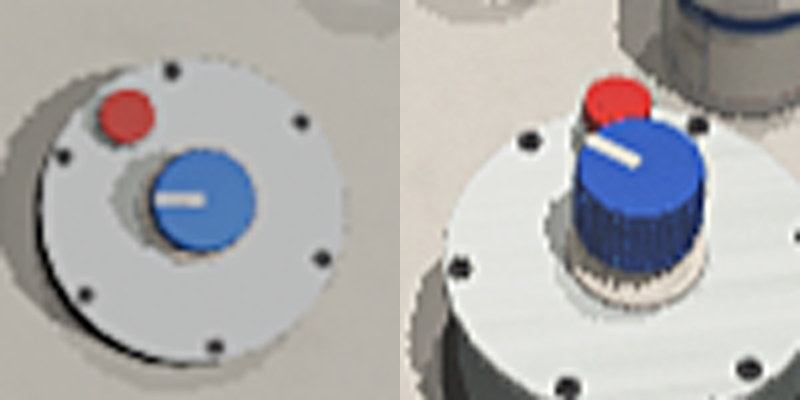

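The crops show the cap top centre at top (308.2,232.5) and scene (300.2,236.1), and the stopper top at top (293.8,216.8) and scene (295.9,224.2). The stripe runs from the cap centre to the left.

```bash
python3 - <<'E'
from h import *
ct,cs=bot.calibration("top"),bot.calibration("scene")
cap=tri([ray(ct,(308.2,232.5)),ray(cs,(300.2,236.1))]); st=tri([ray(ct,(293.8,216.8)),ray(cs,(295.9,224.2))])
print("cap",cap,"st",st,np.linalg.norm((cap-st)[:2]))
k=75/400
for c,a,b in((ct,(270+156*k,195+199*k),(270+203*k,195+200*k)),(cs,(255+(586-400)*k,205+139*k),(255+(640-400)*k,205+163*k))):
    v=plane(c,a,cap[2])-plane(c,b,cap[2]); print("stripe",np.arctan2(v[1],v[0]))
v=st-cap; print("port dir",np.arctan2(v[1],v[0]))
# bystanders rough
for n,uv,z in(("beaker",(242,170),.04),("water",(289.9,164.1),.12),("small",(160,248),.034),("timer",(371,256),.02),("brown",(348,168),.14),("pens",(395,185),.1)): print(n,plane(ct,uv,z)[:2].round(3))
o=bot.get_obs()
from scipy.spatial.transform import Rotation as R
print(R.from_quat(o["tool_rot"]).as_matrix().round(3))
E
```

```text
cap [ 0.43904601 -0.13864907  0.11874019] st [ 0.47548142 -0.10822545  0.09481241] 0.04746720912691258
stripe 1.5760235712475281
stripe 1.6242449260776488
port dir 0.695721844561394
beaker [0.592 0.017]
water [ 0.589 -0.095]
small [0.399 0.205]
timer [ 0.393 -0.301]
brown [ 0.579 -0.22 ]
pens [ 0.553 -0.335]
[[-0.904  0.428 -0.001]
 [ 0.428  0.904 -0.001]
 [-0.    -0.002 -1.   ]]
```

The rows are not in the units I measure in: shifts go in shares of 600 mm and turns go in shares of 2 pi rad. I convert before sending: -0.476 m / 0.6 = -0.7933, -0.394 m / 0.6 = -0.6567, -1.138 rad / 6.2832 = -0.1811.

```bash
echo '[{"rotvec":[0,0,-0.0175],"d":[-0.08,-0.065,0],"finger_gap":0},{"rotvec":[0,0,-0.0366],"d":[-0.1583,-0.1317,0],"finger_gap":0},{"rotvec":[0,0,-0.0541],"d":[-0.2383,-0.1967,0],"finger_gap":0},{"rotvec":[0,0,-0.0732],"d":[-0.3167,-0.2633,0],"finger_gap":0},{"rotvec":[0,0,-0.0907],"d":[-0.3967,-0.3283,0],"finger_gap":0},{"rotvec":[0,0,-0.1082],"d":[-0.4767,-0.3933,0],"finger_gap":0},{"rotvec":[0,0,-0.1273],"d":[-0.555,-0.46,0],"finger_gap":0},{"rotvec":[0,0,-0.1448],"d":[-0.635,-0.525,0],"finger_gap":0},{"rotvec":[0,0,-0.1639],"d":[-0.7133,-0.5917,0],"finger_gap":0},{"rotvec":[0,0,-0.1811],"d":[-0.7933,-0.6567,0],"finger_gap":0}]' > path.dat && python3 jog.py path.dat; echo '[{"finger_gap":0},{"finger_gap":0}]' > path.dat && python3 jog.py path.dat; cat > look.py <<'E'
import sys
from h import *
from scipy.spatial.transform import Rotation as R
n=sys.argv[1]
o=bot.get_obs();c=bot.calibration("wrist");im=bot.camera("wrist");np.save(f"pics/{n}.npy",im)
import pickle; pickle.dump((c,o),open(f"pics/{n}.pkl","wb"))
cv2.imwrite(f"pics/{n}.png",im[:,:,::-1])
M=R.from_quat(o["tool_rot"]).as_matrix()
print("clock",o["clock"],"tcp",np.round(o["eef_pos"],4),"yaw",np.arctan2(M[1,0],M[0,0]).round(3),"z",M[:,2].round(3),"j",np.round(o["joint_pos"],2))
for k in("red","blue"): print(k,blobs(im,k,150))
E
python3 look.py w1
```

```text
clock: 1.4
eef_pos: [0.476, -0.1097, 0.2499]
tool_rot: [-0.343, 0.939, 0.0, 0.0]
ft_force: [1.3, 0.8, 0.4]
grip_width: 0.0001
grasp_force: 0.0
clock: 1.65
eef_pos: [0.475, -0.1077, 0.2494]
tool_rot: [-0.34, 0.94, 0.001, -0.001]
ft_force: [0.4, -1.1, 0.2]
grip_width: 0.0
grasp_force: 0.0
clock 1.65 tcp [ 0.475  -0.1077  0.2494] yaw -2.447 z [-0.002  0.001 -1.   ] j [-0.22  0.22 -0.03  1.33  0.   -0.92]
red [([281.8, 199.2], [271, 188, 23, 23, 409]), ([219.5, 287.2], [199, 274, 39, 28, 594])]
blue [([369.6, 22.6], [343, 0, 56, 51, 2179]), ([280.8, 152.0], [258, 128, 48, 50, 1633])]
```

View pics/w1.png

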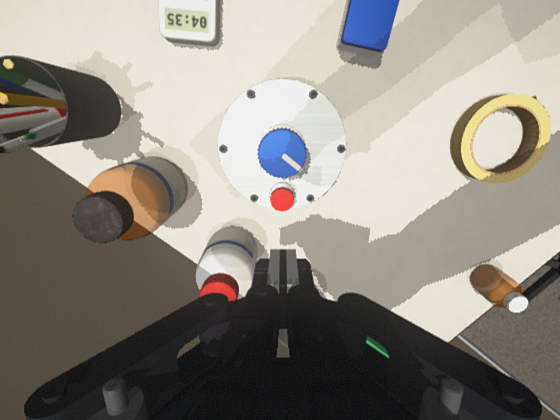

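The wrist view shows the cap centred at (282,153), the stopper at (282,199) and the closed fingertips at (283,262) in line with them. The stripe points down-right, about 45° off the stopper.

```bash
python3 - <<'E'
from h import *
import pickle
c,o=pickle.load(open("pics/w1.pkl","rb")); ct,cs=bot.calibration("top"),bot.calibration("scene")
print("cap",plane(c,(282,153.5),.118),"st",plane(c,(281.9,199),.095))
print("tri cap",tri([ray(ct,(308.2,232.5)),ray(cs,(300.2,236.1)),ray(c,(282,153.5))]),"st",tri([ray(ct,(293.8,216.8)),ray(cs,(295.9,224.2)),ray(c,(281.9,199))]))
E
```

```text
cap [ 0.43982077 -0.13669966  0.118     ] st [ 0.47609164 -0.10663084  0.095     ]
tri cap [ 0.43943496 -0.13794905  0.1183348 ] st [ 0.47572602 -0.10767027  0.09486148]
```

Converted, 0.143 m / 0.6 = 0.2383, 0.13 m / 0.6 = 0.2167.

```bash
echo '[{"d":[0,0,0.1],"finger_gap":0},{"d":[0,0,0.1833],"finger_gap":0},{"d":[0,0,0.2167],"finger_gap":0},{"d":[0,0,0.2233],"finger_gap":0},{"d":[0,0,0.2283],"finger_gap":0},{"d":[0,0,0.2333],"finger_gap":0},{"d":[0,0,0.2367],"finger_gap":0},{"d":[0,0,0.2383],"finger_gap":0},{"d":[0,0,0.2383],"finger_gap":0},{"d":[0,0,0.2383],"finger_gap":0}]' > path.dat && python3 jog.py path.dat
```

```text
clock: 2.95
eef_pos: [0.4764, -0.1077, 0.1074]
tool_rot: [-0.341, 0.94, -0.0, 0.001]
ft_force: [1.4, 3.3, 4.5]
grip_width: -0.0002
grasp_force: 1.9
```

Converted, 0.002 m / 0.6 = 0.0033, 0.001 m / 0.6 = 0.0017.

```bash
echo '[{"d":[0,0,0.0017],"finger_gap":0},{"d":[0,0,0.0033],"finger_gap":0},{"d":[0,0,0.0033],"finger_gap":0},{"d":[0,0,0.0033],"finger_gap":0}]' > path.dat && python3 jog.py path.dat
```

```text
clock: 3.45
eef_pos: [0.4764, -0.1077, 0.1067]
tool_rot: [-0.341, 0.94, -0.0, 0.001]
ft_force: [-1.8, 4.0, 14.1]
grip_width: 0.0001
grasp_force: 6.9
```

Converted, -0.06 m / 0.6 = -0.1, 0.048 m / 0.6 = 0.08.

```bash
echo '[{"d":[0,0,-0.05],"finger_gap":0},{"d":[0,0,-0.1],"finger_gap":0.03},{"d":[0.04,0,-0.1],"finger_gap":0.085},{"d":[0.08,0,-0.1],"finger_gap":0.085},{"d":[0.08,0,-0.1],"finger_gap":0.085},{"d":[0.08,0,-0.1],"finger_gap":0.085},{"d":[0.08,0,-0.1],"finger_gap":0.085}]' > path.dat && python3 jog.py path.dat; python3 look.py w2
```

```text
clock: 4.32
eef_pos: [0.4392, -0.1383, 0.1648]
tool_rot: [-0.341, 0.94, -0.0, -0.0]
ft_force: [0.7, 0.0, -0.0]
grip_width: 0.0847
grasp_force: 0.0
clock 4.325 tcp [ 0.4392 -0.1383  0.1648] yaw -2.445 z [-0. -0. -1.] j [-0.3   0.22 -0.25  1.1  -0.   -1.  ]
red [([183.9, 17.8], [178, 10, 13, 16, 169]), ([282.4, 284.6], [269, 274, 29, 24, 553])]
blue [([401.2, 43.5], [361, 0, 85, 94, 5635]), ([281.5, 241.5], [250, 209, 66, 65, 2873])]
```

View pics/w2.png

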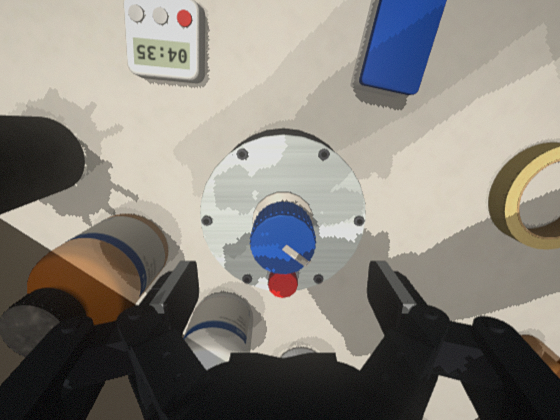

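The open fingers straddle the cap, which is centred at (282,242) between pads at about 195 and 372. The stopper at (282,286) now sits low behind it. Next I descend and grip.

Converted, 0.055 m / 0.6 = 0.0917, 0.04 m / 0.6 = 0.0667.

```bash
echo '[{"d":[0,0,0.0333],"finger_gap":0.085},{"d":[0,0,0.0667],"finger_gap":0.085},{"d":[0,0,0.0917],"finger_gap":0.085},{"d":[0,0,0.0917],"finger_gap":0.085},{"d":[0,0,0.0917],"finger_gap":0.02},{"d":[0,0,0.0917],"finger_gap":0.02},{"d":[0,0,0.0917],"finger_gap":0.02},{"d":[0,0,0.0917],"finger_gap":0.02},{"d":[0,0,0.0917],"finger_gap":0.02}]' > path.dat && python3 jog.py path.dat
```

```text
clock: 5.5
eef_pos: [0.4393, -0.1384, 0.111]
tool_rot: [-0.341, 0.94, -0.0, 0.001]
ft_force: [-1.3, 1.2, 6.0]
grip_width: 0.0402
grasp_force: 60.0
```

Converted, 0.7 rad / 6.2832 = 0.1114.

```bash
cat > st.py <<'E'
from h import *
from scipy.spatial.transform import Rotation as R
o=bot.get_obs();M=R.from_quat(o["tool_rot"]).as_matrix()
print(o["clock"],"yaw",np.arctan2(M[1,0],M[0,0]).round(4),"pos",o["eef_pos"].round(4),"F",o["ft_force"].round(1),"T",o["ft_torque"].round(2),"g",o["grasp_force"].round(1),o["grip_width"])
E
python3 st.py; echo '[{"rotvec":[0,0,0.0159],"finger_gap":0.02},{"rotvec":[0,0,0.0318],"finger_gap":0.02},{"rotvec":[0,0,0.0477],"finger_gap":0.02},{"rotvec":[0,0,0.0637],"finger_gap":0.02},{"rotvec":[0,0,0.0796],"finger_gap":0.02},{"rotvec":[0,0,0.0955],"finger_gap":0.02},{"rotvec":[0,0,0.1114],"finger_gap":0.02},{"rotvec":[0,0,0.1114],"finger_gap":0.02}]' > path.dat && python3 jog.py path.dat >/dev/null; python3 st.py
```

```text
Traceback (most recent call last):
  File "st.py", line 4, in <module>
    print(o["clock"],"yaw",np.arctan2(M[1,0],M[0,0]).round(4),"pos",o["eef_pos"].round(4),"F",o["ft_force"].round(1),"T",o["ft_torque"].round(2),"g",o["grasp_force"].round(1),o["grip_width"])
                                                                                                                                                     ^^^^^^^^^^^^^^^^^^^^^^
AttributeError: 'float' object has no attribute 'round'
Traceback (most recent call last):
  File "st.py", line 4, in <module>
    print(o["clock"],"yaw",np.arctan2(M[1,0],M[0,0]).round(4),"pos",o["eef_pos"].round(4),"F",o["ft_force"].round(1),"T",o["ft_torque"].round(2),"g",o["grasp_force"].round(1),o["grip_width"])
                                                                                                                                                     ^^^^^^^^^^^^^^^^^^^^^^
AttributeError: 'float' object has no attribute 'round'
```

Converted, 0.1 rad / 6.2832 = 0.0159.

```bash
sed -i 's/o\["grasp_force"\].round(1)/o["grasp_force"]/' st.py
python3 st.py; echo '[{"rotvec":[0,0,0.008],"finger_gap":0.02},{"rotvec":[0,0,0.0159],"finger_gap":0.02},{"rotvec":[0,0,0.0159],"finger_gap":0.02}]' > path.dat && python3 jog.py path.dat >/dev/null; python3 st.py;  echo '[{"rotvec":[0,0,0.008],"finger_gap":0.02},{"rotvec":[0,0,0.0159],"finger_gap":0.02},{"rotvec":[0,0,0.0159],"finger_gap":0.02}]' > path.dat && python3 jog.py path.dat >/dev/null; python3 st.py
```

```text
6.5 yaw 3.1377 pos [ 0.4388 -0.1373  0.1107] F [-2.   4.4  5.5] T [ 0.92  0.34 -0.04] g 59.73763167858124 0.04040090702814978
6.875 yaw 3.0382 pos [ 0.4388 -0.1372  0.1107] F [-2.1  5.1  5.9] T [ 0.95  0.31 -0.05] g 59.718017578125 0.040196935857748445
7.25 yaw 2.9394 pos [ 0.4388 -0.137   0.1106] F [-1.6  5.1  4.2] T [1.04 0.28 0.28] g 59.71058785915375 0.04038060489510629
```

Converted, 0.1 rad / 6.2832 = 0.0159.

```bash
echo '[{"rotvec":[0,0,0.008],"finger_gap":0.02},{"rotvec":[0,0,0.0159],"finger_gap":0.02},{"rotvec":[0,0,0.0159],"finger_gap":0.02},{"rotvec":[0,0,0.0159],"finger_gap":0.02}]' > path.dat && python3 jog.py path.dat >/dev/null; python3 st.py; python3 look.py w3
```

```text
7.75 yaw 2.8408 pos [ 0.439  -0.1368  0.1106] F [-0.8  5.   4.4] T [1.15 0.11 0.63] g 60.01132786273956 0.04024321808123368
clock 7.75 tcp [ 0.439  -0.1368  0.1106] yaw 2.841 z [ 0.001  0.004 -1.   ] j [-0.3   0.28 -0.34  0.96  0.   -0.  ]
red [([56.1, 200.7], [49, 194, 15, 14, 167])]
blue [([187.0, 21.5], [125, 0, 116, 63, 3994]), ([283.2, 284.2], [239, 234, 88, 97, 5903])]
```

View pics/w3.png

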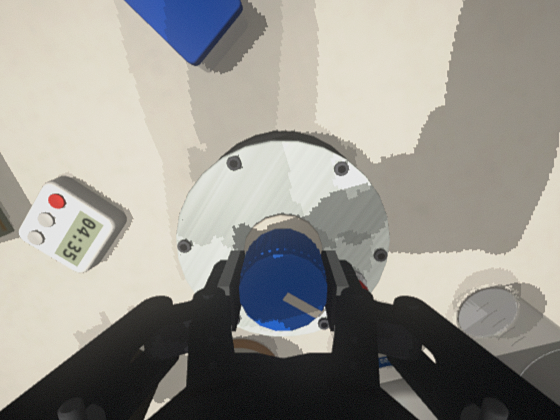

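The wrist view shows the cap gripped at (283,285), the stripe running from (287,296) to (319,315), and the stopper's edge just visible at (361,286) behind the right finger. The rising torque suggests the stop; I'll check the stripe against the port direction.

```bash
python3 - <<'E'
from h import *
import pickle
for n in("w1","w2","w3"):
    c,o=pickle.load(open(f"pics/{n}.pkl","rb")); im=np.load(f"pics/{n}.npy")
    uc=proj(c,np.array([.4394,-.1375,.118]))
    h=cv2.cvtColor(im,cv2.COLOR_RGB2HSV); m=np.zeros(im.shape[:2],np.uint8); m[(h[:,:,1]<110)&(h[:,:,2]>90)]=1
    # keep stripe: near-white pixels within the cap top disc
    disc=np.zeros_like(m); th=np.linspace(0,6.28,60); cv2.fillPoly(disc,[np.int32([proj(c,np.array([.4394+.018*np.cos(t),-.1375+.018*np.sin(t),.118])) for t in th])],1)
    ys,xs=np.nonzero(m&disc); P=np.array([plane(c,(x,y),.118)[:2] for x,y in zip(xs,ys)])
    if len(P)<5: print(n,"none");continue
    d=P-P.mean(0); v=np.linalg.svd(d)[2][0]; v*=np.sign(v@(P.mean(0)-[.4394,-.1375]))
    print(n,"centre px",uc.round(1),len(P),"stripe-port",(np.arctan2(v[1],v[0])-0.696).round(3))
E
```

```text
w1 centre px [281.6 152.5] 118 stripe-port 0.891
w2 centre px [282.3 243.8] 186 stripe-port 0.91
w3 centre px [280.1 294.2] 317 stripe-port 0.001
```

Converted, -0.0004 m / 0.6 = -0.0007, -0.0003 m / 0.6 = -0.0005, -0.81 rad / 6.2832 = -0.1289.

```bash
echo '[{"rotvec":[0,0,-0.0191],"d":[0,0,-0.0002],"finger_gap":0.02},{"rotvec":[0,0,-0.0398],"d":[0,0,-0.0002],"finger_gap":0.02},{"rotvec":[0,0,-0.0605],"d":[0,0,-0.0003],"finger_gap":0.02},{"rotvec":[0,0,-0.0812],"d":[0,0,-0.0003],"finger_gap":0.02},{"rotvec":[0,0,-0.1019],"d":[0,0,-0.0005],"finger_gap":0.02},{"rotvec":[0,0,-0.1225],"d":[0,0,-0.0007],"finger_gap":0.02},{"rotvec":[0,0,-0.1289],"d":[0,0,-0.0007],"finger_gap":0.02}]' > path.dat && python3 jog.py path.dat>/dev/null; echo '[{"rotvec":[0,0,-0.0191],"d":[0,0,-0.0002],"finger_gap":0.02},{"rotvec":[0,0,-0.0398],"d":[0,0,-0.0002],"finger_gap":0.02},{"rotvec":[0,0,-0.0605],"d":[0,0,-0.0003],"finger_gap":0.02},{"rotvec":[0,0,-0.0812],"d":[0,0,-0.0003],"finger_gap":0.02},{"rotvec":[0,0,-0.1019],"d":[0,0,-0.0005],"finger_gap":0.02},{"rotvec":[0,0,-0.1225],"d":[0,0,-0.0007],"finger_gap":0.02},{"rotvec":[0,0,-0.1289],"d":[0,0,-0.0007],"finger_gap":0.02},{"rotvec":[0,0,-0.1289],"d":[0,0,-0.0007],"finger_gap":0.02},{"rotvec":[0,0,-0.1289],"d":[0,0,-0.0007],"finger_gap":0.02}]' > path.dat && python3 jog.py path.dat>/dev/null; python3 st.py; python3 look.py w4; python3 - <<'E'
from workcell import bot
import cv2,numpy as np
im=bot.camera("top"); np.save("pics/top4.npy",im)
E
```

```text
9.8 yaw -1.8257 pos [ 0.4401 -0.1389  0.1115] F [ 3.5 -0.4  1.5] T [-0.15 -0.69  0.16] g 60.40779232978821 0.0405161888503351
clock 9.8 tcp [ 0.4401 -0.1389  0.1115] yaw -1.826 z [ 0.003 -0.001 -1.   ] j [-0.31  0.28 -0.33  0.96  0.   -1.62]
red [([243.1, 324.6], [232, 307, 23, 29, 340]), ([23.7, 385.7], [0, 368, 54, 43, 629])]
blue [([512.2, 144.9], [447, 68, 113, 141, 8151]), ([281.8, 282.2], [239, 232, 88, 100, 6294])]
```

View pics/w4.png

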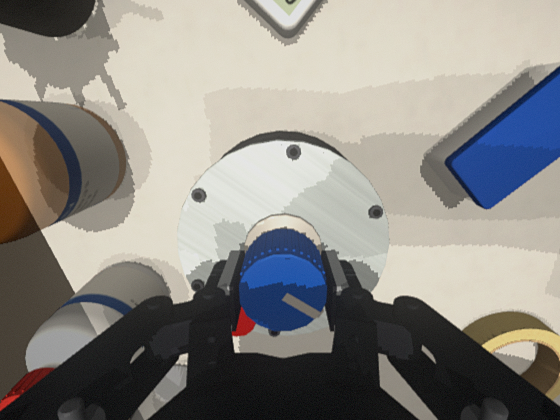

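The cap is still gripped at (282,285), with the stripe from (286,296) to (320,317). The stopper is visible at (243,323), low beside the left finger.

```bash
python3 - <<'E'
from h import *
import pickle
c,o=pickle.load(open("pics/w4.pkl","rb")); im=np.load("pics/w4.npy")
h=cv2.cvtColor(im,cv2.COLOR_RGB2HSV); m=((h[:,:,1]<110)&(h[:,:,2]>90)).astype(np.uint8)
disc=np.zeros_like(m); C=np.array([.4394,-.1375,.119]); cv2.fillPoly(disc,[np.int32([proj(c,C+.018*np.array([np.cos(t),np.sin(t),0])) for t in np.linspace(0,6.28,60)])],1)
ys,xs=np.nonzero(m&disc); P=np.array([plane(c,(x,y),.119)[:2] for x,y in zip(xs,ys)])
v=np.linalg.svd(P-P.mean(0))[2][0]; v*=np.sign(v@(P.mean(0)-C[:2])); print("open",np.arctan2(v[1],v[0])-.696,len(P))
a,b=np.load("pics/top0.npy"),np.load("pics/top4.npy")
for n,(x,y) in dict(beaker=(242,170),water=(290,168),small=(160,248),timer=(371,256)).items(): print(n,np.abs(a[y-15:y+15,x-15:x+15].astype(int)-b[y-15:y+15,x-15:x+15]).mean().round(1))
sc=bot.camera("scene"); print("red scene",[q for q in blobs(sc,"red",5) if 280<q[0][0]<310])
E
```

```text
open 1.6034483136255366 351
beaker 4.6
water 4.1
small 4.5
timer 24.2
red scene []
```

Converted, 0.03 rad / 6.2832 = 0.0048.

```bash
echo '[{"rotvec":[0,0,0.0048],"finger_gap":0.02},{"rotvec":[0,0,0.0048],"finger_gap":0.02},{"rotvec":[0,0,0.0048],"finger_gap":0.02},{"rotvec":[0,0,0.0048],"finger_gap":0.02}]' > path.dat && python3 jog.py path.dat && python3 -c "
from workcell import bot
print(bot.job_done())"
```

```text
clock: 10.45
eef_pos: [0.44, -0.1388, 0.1114]
tool_rot: [-0.599, 0.801, -0.001, 0.001]
ft_force: [5.1, -0.8, 2.7]
grip_width: 0.0403
grasp_force: 60.6
the job is handed in; nothing more can be done
None
```

I handed the job in at 10.5 s, with no verdict returned: stopper pushed to its hard stop (14 N), blue cap bottomed out (stripe on the port), then backed off to about 1.57 rad (last measured 1.60, then a 0.03 trim) and still gripped at 60 N. I steered clear of the loose things, but only the beaker and two bottles were confirmed unmoved by the final top-view check; the timer's patch had changed, probably from the arm or its shadow.

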